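Bring the swing-away warming lamp over the souffles

TASK

Get the carving station ready to keep the souffles warm: push the lamp's knob in to switch it off, take the jam jar off the wooden board and stand it upright on the bare counter, and stand every ramekin upright inside the rim of the board while the lamp is still parked aside. Then pull the locking pin, swing the lamp over the board as far as it goes and push the pin fully home at the orange dot, and only then pull the knob out to its detent to switch the lamp on. Never swing the lamp while it is switched on, and do not knock over or shove the things standing about.

Things in the scene. Friction and masses are not known exactly. Their poses are not given: they have to be found in the camera images.
- station: fixed black and steel carving station. Origin on the axis of the lamp column, at counter level; x points away from the robot (turned up to 0.12 rad), y to the left. Foot plate 14 mm thick, under x -175..60, y -215..100 mm. On it a steel index plate 75 x 190 mm, its top 36 mm above the counter. Column 25 mm diameter (hub 56 mm), 355 mm high.
- board (a point): centre of the top face of the station's oak board, 26 mm above the counter, axes as the station's. The board measures 258 x 278 mm (x, y) inside a steel rim 6 mm thick that stands 8 mm above the wood (34 mm above the counter).
- park_hole (a point): centre of the mouth of the parking hole (grey dot), at the station's (-98, 69, 36) mm, in the top of the index plate (fixed). The pin locks the lamp there at the start. This hole, the half-way hole (no dot, at (-120, 0, 36) mm) and the serving hole are alike: 17 mm diameter, 22 mm deep, 120 mm from the column axis.
- serve_hole (a point): centre of the mouth of the serving hole (orange dot), at the station's (-98, -69, 36) mm, in the top of the index plate (fixed).
- lamp (a joint): swing of the column with its lever, arm and shade about the column axis (station's origin), rad: 0 parked, 1.222 swung in with the boss over the serving hole and the shade over the board (stops at both ends), growing counter-clockwise from above. Friction holds it; 3 N at the boss moves it. Shade: 200 mm wide, 210 mm up, 250 mm from the axis, 110 degrees clockwise (from above) of the lever.
- pin_tip (a point): tip of the pin's shaft, 50 mm below its origin. It clears the index plate when the pin is 18 mm up from home; from there to 40 mm up the shaft is still in the boss, and moving the pin round then turns the lamp. The pin need not leave the boss.
- boss_hole (a point): centre of the top mouth of the boss at the end of the index lever, 120 mm from the column axis, 68 mm above the counter; moves with the lamp. The boss is a 42 mm square steel block, 30 mm high, its underside 2 mm over the index plate, with a through hole of 15.5 mm diameter.
- pin: loose ball-lock pin, upright. Origin on its axis at the underside of its 34 mm collar; z points up to the knob. Steel shaft 14 mm diameter, 50 mm long below the origin, last 7 mm tapered, with a groove. Round red knob 32 mm diameter, 10 to 46 mm above the origin (grip at 28 mm). At home the collar lies on the boss; about 15 N straight up frees it from the detent, about 8 N down snaps it home.
- switch (a joint): push-pull knob on top of the steel switch box (90 x 85 mm, centre at the station's x -100, y -165 mm, top 66 mm above the counter), m: 0 pushed in (lamp off), 0.016 pulled straight up (lamp on); it snaps to either end, about 6 N. Out at the start.
- switch_grip (a point): point on the axis of the switch knob at which to grip it, moving with the knob: black knob 36 mm diameter, 26 mm high, its top 10 mm above this point, its underside 16 mm below it. With the knob in, this point is 24 mm above the box top, with the knob out 40 mm.
- ramekin_a: white ramekin with a golden souffle, may be absent. Origin at the centre of its underside, z up. 60 mm diameter, straight wall 42 mm high, low crust dome to 52 mm; solid, about 0.2 kg.
- ramekin_b: white ramekin with a chocolate souffle, may be absent. Origin at the centre of its underside, z up. 60 mm diameter, straight wall 42 mm high, low crust dome to 52 mm; solid, about 0.2 kg.
- ramekin_c: white ramekin with a pistachio-green souffle, may be absent. Origin at the centre of its underside, z up. 60 mm diameter, straight wall 42 mm high, low crust dome to 52 mm; solid, about 0.2 kg.
- ramekin_d: white ramekin with a red souffle, may be absent. Origin at the centre of its underside, z up. 60 mm diameter, straight wall 42 mm high, low crust dome to 52 mm; solid, about 0.2 kg.
- jam_jar: squat jar of red jam with a brass lid, at first on the board. Origin at the centre of its underside, z up. Glass 60 mm diameter, 46 mm high; lid 62 mm diameter, from 44 to 60 mm; solid, about 0.26 kg.
- pepper_mill: wooden pepper mill, 50 mm diameter, 112 mm high, loose, not part of the job. Origin at the centre of its underside.
- tumbler: drinking glass, 72 mm diameter, 95 mm high, loose, not part of the job. Origin at the centre of its underside.
- candle: cream pillar candle, 68 mm diameter, 120 mm high, loose, not part of the job. Origin at the centre of its underside.
- mug: blue mug, 82 mm diameter, 90 mm high, with a handle, loose, not part of the job. Origin at the centre of its underside.
There are look-alikes about, which are no part of the job. What is shaped like the jam_jar but pink is not meant. What is shaped like the ramekin_a but turquoise is not meant.

How it is judged:
By the outcome, as a careful person would: the job done as asked, in the order asked, and still so for the second after the job is handed in, with the robot touching nothing.
Of ramekin_a, ramekin_b, ramekin_c, ramekin_d only 2 to 4 are there at a start; the rules pass over those that are not, and their reading is None.
At some moment in a run one of ramekin_a, ramekin_b, ramekin_c, ramekin_d may be knocked a few centimetres aside while the robot is not near it.
Once in a run the grip may slacken for a moment while it holds something.
It also fails if it takes over 210 s, if anything falls off the work surface, if the arm or the gripper's body presses on something with over 40 N, if the wrist force passes 120 N, or if a joint passes its speed limit or range.

ROBOT

A 7-joint arm with a two-finger parallel gripper is mounted at the origin on the work surface. World frame = base frame: x ahead of the robot, y to its left, z up, the work surface at z = 0. Lengths are in mm, angles in rad, forces in N, time in s.
With the tool pointing down it reaches from about 400 to 875 mm from the base axis. Payload 4.4 kg.
Tool frame: the origin (TCP) lies at the very end of the fingers, on their centre line; the grasp point (between the pads) lies 19 mm behind it; z points along the fingers, y is the line along which they close (so a half turn about z gives the same grasp; the last joint's range is limited). The gripper opens to 85 mm and grips with 20 to 120 N. Pads are 22 mm wide; open, the fingers measure 114 mm over their backs; the gripper's body (76 mm by 85 mm) begins 54 mm behind the grasp point. The pads swing forward as they close: fully open they stand 13 mm farther back than shut.
Start: joints at [-1.199, 0.628, 0.038, 1.517, -0.027, 0.996, -0.02], TCP at [275.545, 588.721, 231.313] pointing down, gripper open.
Joint ranges: [-3.06, 3.06], [-0.37, 2.12], [-1.25, 1.32], [0.18, 2.47], [-1.1, 4.24], [0.23, 1.98], [-2.94, 2.94]. Speed limits (rad/s): [2.57, 2.57, 3.14, 3.14, 3.14, 3.14, 3.14].

INTERFACE

Orientations are given as [roll, pitch, yaw] about the fixed x, y, z axes, in that order (R = Rz(yaw) Ry(pitch) Rx(roll)).
In Python, from cell import monitor, viewer, workorder gives the robot as it stands.
- The arm moves only by the tool arm_command, never from a script. Its argument "series" is one flat list of numbers, 5 for each row, row after row: the opening in per cent of the stroke, from 0 (shut) to 100 (fully open), then the shift along the tool's x, y, z in cm, then the turn about the tool's z in degrees. In form: [claw, x, y, z, roll, claw, x, y, z, roll, ...]. A call has exactly 5 rows; each row is the pose to reach, as a shift and turn from the pose commanded when the call began, along the tool's axes at that moment; what a row does not reach only later rows make up. A row lasts 1/12 s, in which the tool goes at most 41.7 mm and 7.16 degrees, less where a joint would pass 70% of its speed; a pose out of reach is approached as far as the arm can. A call with a gripper value outside its range is refused whole. The fingers move at their own pace and stop on an object; the grip force is fixed at half the most. Time passes only in rows, so rows that repeat a pose let the fingers close, or fill a call up. It gives the time, the measured TCP pose, the force, the opening and the grip force at its end, in the units of the state.
- monitor.read_state(): the state, without advancing time (a new reading comes with each control period).
- viewer.get_image(name): name is "scene" or "top" or "wrist"; returns (picture, depth): 480x640x3 uint8, red, green, blue; 480x640 float32, mm along the optical axis (not along the pixel's ray), 0 where there is no reading.
- viewer.camera_model(name): a dict with "mtx" (3x3 intrinsics, pixels), "R" (3x3) and "t" (3): a world point X has camera coordinates R X + t. Camera axes: x right, y down, z forward; pixel columns grow to the right and rows downward; lengths in mm; the calibration is good to about 2 mm. A picture is of the moment at which its call begins: read the wrist's pose just before it. camera_model takes no time and is no camera call; for the wrist camera it gives the pose at the moment of the call.
- workorder.finish_job(): hands the job in; it is judged then, once.
The state is a dict: "clock": time; "qpos": joint angles; "qd": joint speeds; "tau": joint torques, N m; "eef_pos": TCP position; "tool_rot": TCP orientation; "force": force on the tool from outside, world axes, zero at the start; "torque": the same for the moment, N m; "width": finger opening in mm; "gripper_force": force on a finger pad.
Only numpy, scipy, OpenCV 4.12 (cv2) and the standard library are available. Lean on these libraries where they do the work, as an engineer would, in place of code of your own. Each camera call takes 0.05 s, during which the arm holds its last target. There are 200 camera calls.

## Working session

There is one attempt and no reset: what is moved stays moved. The work goes in short steps, Python scripts to look and compute and a tool call to move; the robot and the scene stay as the last step left them, time stands still between calls to the robot, and variables do not carry over. Pictures are saved under pics/ and viewed, at most 14 in all, crops included, and the job is handed in when it is done.

Besides the shell and the picture viewer there is one more tool, called after "Emit:" by a JSON object that holds its "api" and its "payload", one argument or row to a line. arm_command: Moves the arm, as the interface text tells. Its arguments: {"type":"object","properties":{"series":{"type":"array","items":{"type":"number"}}},"required":["series"]}

```bash
ls; mkdir -p pics; python3 - <<'E'
from cell import monitor, viewer
import cv2
print(monitor.read_state())
for n in ("scene","top"):
    p,d=viewer.get_image(n); cv2.imwrite(f"pics/{n}0.png",p[:,:,::-1]); 
    import numpy as np; np.savez(f"{n}0.npz",p=p,d=d)
    print(n,viewer.camera_model(n))
E
```

```text
pics
{'clock': 0.0, 'qpos': array([-1.19882083,  0.62939835,  0.03837588,  1.51838273, -0.02704509,
        0.99627841, -0.01998566]), 'qd': array([ 0.00035277, -0.0008508 ,  0.00112772,  0.0004239 , -0.00306778,
       -0.00244457,  0.00144014]), 'tau': array([ 3.47479443e-05, -5.63400793e+01,  1.22565676e+00, -1.93446279e+01,
        1.08754591e-02,  1.04121826e-02, -1.20430394e-05]), 'eef_pos': array([275.21056987, 588.16346679, 230.34930666]), 'tool_rot': array([-3.13964079e+00, -4.79353947e-05,  2.70386003e+00]), 'force': array([-0.42801736, -0.12176216,  0.44923519]), 'torque': array([-5.91964891e-03,  2.31232582e-02, -7.47358994e-05]), 'gripper_force': 0.0, 'width': 85.70326266118505}
scene {'mtx': array([[483.45183059,   0.        , 323.49434733],
       [  0.        , 483.45183059, 241.09857675],
       [  0.        ,   0.        ,   1.        ]]), 'R': array([[ 0.75546842,  0.655178  ,  0.00304319],
       [ 0.5040194 , -0.57819128, -0.6416068 ],
       [-0.41860711,  0.4862475 , -0.76702768]]), 't': array([-415.71543686, -255.75536007, 1488.98811135])}
top {'mtx': array([[544.41563897,   0.        , 328.75433577],
       [  0.        , 544.41563897, 244.93513515],
       [  0.        ,   0.        ,   1.        ]]), 'R': array([[-0.00673803, -0.99996991, -0.00384329],
       [-0.99818328,  0.00695601, -0.05984773],
       [ 0.05987267,  0.00343305, -0.99820012]]), 't': array([ -26.94997559,  582.82173378, 1565.0187174 ])}
```

View pics/scene0.png

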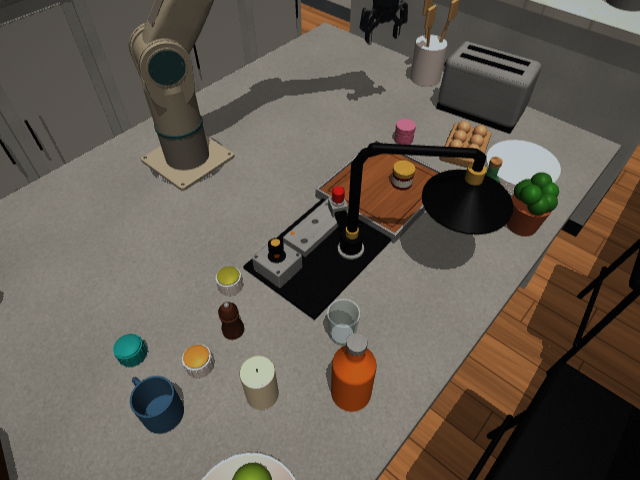

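View pics/top0.png

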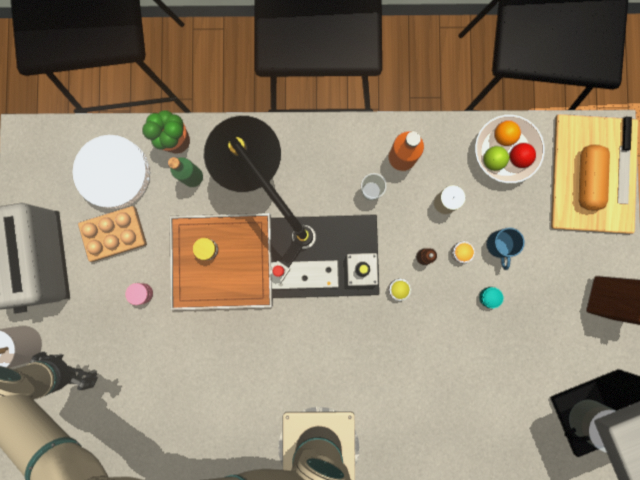

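```bash
cat > h.py <<'E'
import numpy as np, cv2
from cell import monitor, viewer
def ray(m,u,v,z):
    "world point on plane z seen at pixel (u,v)"
    d=m["R"].T@np.linalg.solve(m["mtx"],[u,v,1.]); c=-m["R"].T@m["t"]
    return (c+d*(z-c[2])/d[2])[:2]
def proj(m,X):
    q=m["mtx"]@(m["R"]@np.array(X,float)+m["t"]); return q[:2]/q[2]
def blob(p,lo,hi,box):
    "largest blob of an HSV range inside box u0,v0,u1,v1: centre of its enclosing circle, centroid, area"
    u0,v0,u1,v1=box; hsv=cv2.cvtColor(np.ascontiguousarray(p[v0:v1,u0:u1]),cv2.COLOR_RGB2HSV)
    k=cv2.inRange(hsv,np.array(lo),np.array(hi))
    cs,_=cv2.findContours(k,cv2.RETR_EXTERNAL,cv2.CHAIN_APPROX_NONE); c=max(cs,key=cv2.contourArea)
    M=cv2.moments(c); (x,y),r=cv2.minEnclosingCircle(c)
    return (M["m10"]/M["m00"]+u0,M["m01"]/M["m00"]+v0),M["m00"],r,c+np.array([u0,v0])
E
python3 - <<'E'
from h import *
m=viewer.camera_model("top"); ms=viewer.camera_model("scene")
z0=np.load("top0.npz"); p=z0["p"]; d=z0["d"]
def rep(n,lo,hi,box,z):
    (u,v),a,r,c=blob(p,lo,hi,box); print(n,(round(u,1),round(v,1)),"a",a,"r",round(r,1),"xy",ray(m,u,v,z).round(1), "hsv",cv2.cvtColor(p[int(v):int(v)+1,int(u):int(u)+1],cv2.COLOR_RGB2HSV)[0,0])
rep("ramG",(10,100,80),(40,255,255),(385,275,415,305),47)
rep("ramO",(5,100,80),(30,255,255),(450,238,480,268),47)
rep("jar",(20,120,80),(35,255,255),(185,230,225,270),60)
rep("pin",(0,150,80),(5,255,255),(268,258,292,285),104)
rep("switch",(20,100,80),(40,255,255),(350,255,376,285),116)
rep("mill",(0,50,0),(30,255,90),(415,245,440,268),100)
rep("orange dot",(8,150,80),(20,255,255),(318,275,338,292),36)
rep("pink",(150,50,80),(179,255,255),(120,280,155,310),60)
# wood board
(u,v),a,r,c=blob(p,(5,110,60),(20,255,255),(165,208,278,315))
b=cv2.minAreaRect(c); P=np.array([ray(m,*q,26) for q in cv2.boxPoints(b)]); print("board",b,P.round(0).tolist(),P.mean(0).round(1))
# black foot plate
k=cv2.inRange(p,np.array([0,0,0]),np.array([60,60,60]))
for q in [(374,187),(452,198),(505,241),(405,150),(303,237)]:
    print(q,[ray(m,*q,z).round(0).tolist() for z in (0,90,120)], d[q[1],q[0]])
# ground under shade as seen by scene
for q in [(205,155),(242,120),(242,155),(242,190),(280,155)]:
    X=[*ray(m,*q,0),0]; print(np.round(X),proj(ms,X).round())
for n in("top","scene"):
    q=np.load(n+"0.npz")["p"]; box=(270,190,390,310) if n=="top" else (220,160,420,320)
    cv2.imwrite(f"pics/{n}z.png",cv2.resize(q[box[1]:box[3],box[0]:box[2],::-1],None,fx=5 if n=="top" else 3.5,fy=5 if n=="top" else 3.5,interpolation=cv2.INTER_CUBIC))
E
```

```text
ramG (400.0, 289.3) a 224.5 r 8.9 xy [ 453.2 -232.3] hsv [ 29 160 226]
ramO (464.0, 251.8) a 238.5 r 9.2 xy [ 558.5 -416.1] hsv [ 27 148 234]
jar (203.6, 248.4) a 363.0 r 11.3 xy [572.6 323.2] hsv [ 27 156 231]
pin (277.9, 270.6) a 74.5 r 5.3 xy [508.  108.5] hsv [  3 180 231]
switch (363.3, 268.8) a 54.5 r 4.6 xy [ 511.  -124.6] hsv [ 29 149 232]
mill (425.8, 256.1) a 225.5 r 10.0 xy [ 545.  -297.9] hsv [ 10 131  72]Traceback (most recent call last):
  File "<stdin>", line 12, in <module>
  File "<stdin>", line 5, in rep
  File "h.py", line 15, in blob
    return (M["m10"]/M["m00"]+u0,M["m01"]/M["m00"]+v0),M["m00"],r,c+np.array([u0,v0])
            ~~~~~~~~^~~~~~~~~
ZeroDivisionError: float division by zero
```

```bash
python3 - <<'E'
from h import *
m=viewer.camera_model("top"); ms=viewer.camera_model("scene")
z0=np.load("top0.npz"); p=z0["p"]; d=z0["d"]
(u,v),a,r,c=blob(p,(5,110,60),(20,255,255),(165,208,278,315))
b=cv2.minAreaRect(c); P=np.array([ray(m,*q,26) for q in cv2.boxPoints(b)]); print("board",b,P.round(0).tolist(),P.mean(0).round(1))
for n,q,z in [("col",(304,237),36),("tumbler",(374,187),95),("candle",(452,198),120),("mug",(505,241),90),("pink",(138,294),60),("turq",(491,297),50)]:
    print(n,ray(m,*q,z).round(0).tolist())
for q in [(205,155),(242,120),(242,155),(242,190),(280,155)]:
    X=[*ray(m,*q,0),0]; print(np.round(X),proj(ms,X).round())
a=p[200:320,270:390]; s=np.load("scene0.npz")["p"][110:330,210:430]
im=np.hstack([cv2.resize(a,(400,400),interpolation=cv2.INTER_CUBIC),cv2.resize(s,(400,400),interpolation=cv2.INTER_CUBIC)])
cv2.imwrite("pics/z1.png",im[:,:,::-1])
E
```

```text
board ((219.96926879882812, 261.1484375), (88.95430755615234, 95.95249938964844), 88.69805145263672) [[664.0, 426.0], [669.0, 148.0], [412.0, 142.0], [407.0, 418.0]] [538.  283.5]
col [605.0, 40.0]
tumbler [738.0, -158.0]
candle [702.0, -369.0]
mug [586.0, -520.0]
pink [445.0, 507.0]
turq [430.0, -489.0]
[854. 335.   0.] [491. 234.]
[959. 225.   0.] [508. 280.]
[853. 225.   0.] [470. 258.]
[748. 225.   0.] [435. 238.]
[852. 112.   0.] [446. 285.]
```

View pics/z1.png

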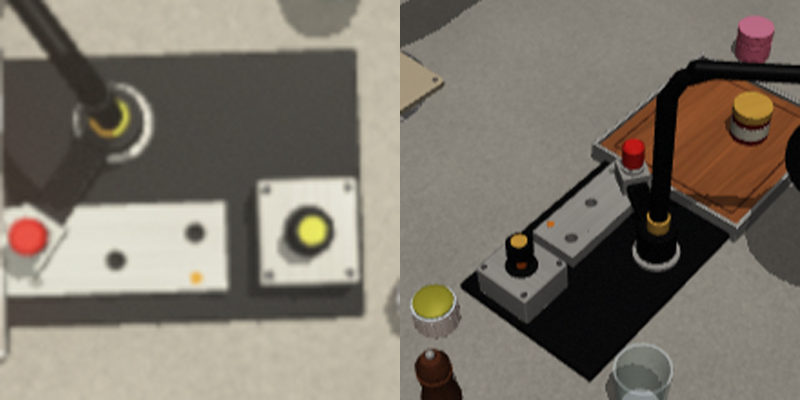

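Emit:
{"api": "arm_command", "payload": {
  "series": [100,0,0,0,7,100,0,0,0,14,100,0,0,0,21,100,0,0,0,28,100,0,0,0,35]
}}

```text
clock: 0.52
eef_pos: [275.4, 588.4, 230.8]
tool_rot: [-3.141, 0.001, 2.087]
force: [-0.2, -0.4, 0.5]
width: 85.2
gripper_force: 0.0
```

Emit:
{"api": "arm_command", "payload": {
  "series": [0,0,0,0,7,0,0,0,0,14,0,0,0,0,21,0,0,0,0,28,0,0,0,0,29.9]
}}

```text
clock: 0.93
eef_pos: [275.2, 588.5, 230.7]
tool_rot: [-3.141, 0.001, 1.566]
force: [0.4, -0.4, 0.1]
width: 25.6
gripper_force: 0.0
```

```bash
python3 -c "
from cell import monitor
s=monitor.read_state();print(s['clock'],s['eef_pos'],s['tool_rot'],s['qpos'],s['width'])"
```

```text
0.9333 [275.20207992 588.46568611 230.72807605] [-3.14135513e+00  1.14998139e-03  1.56581547e+00] [-1.3802081   0.65230117  0.3523251   1.52404022 -0.24943008  1.01095937
 -0.96621932] 25.627943441039818
```

Emit:
{"api": "arm_command", "payload": {
  "series": [0,-3.57,1.18,0,0,0,-7.14,2.36,0,0,0,-10.71,3.54,0,0,0,-14.28,4.72,0,0,0,-17.85,5.9,0,0]
}}

```text
clock: 1.35
eef_pos: [334.6, 408.3, 231.0]
tool_rot: [-3.141, 0.001, 1.572]
force: [-0.3, -0.3, 0.8]
width: -0.1
gripper_force: 0.0
```

Emit:
{"api": "arm_command", "payload": {
  "series": [0,-3.57,1.18,0,0,0,-7.14,2.36,0,0,0,-10.71,3.54,0,0,0,-14.28,4.72,0,0,0,-17.85,5.9,0,0]
}}

```text
clock: 1.77
eef_pos: [393.6, 230.0, 231.2]
tool_rot: [-3.141, 0.0, 1.571]
force: [1.4, 0.0, -0.1]
width: -0.1
gripper_force: 0.0
```

Emit:
{"api": "arm_command", "payload": {
  "series": [0,-3.57,1.18,0,0,0,-7.14,2.36,0,0,0,-10.71,3.54,0,0,0,-14.28,4.72,0,0,0,-17.85,5.9,0,0]
}}

```text
clock: 2.18
eef_pos: [452.7, 51.6, 231.2]
tool_rot: [-3.141, -0.0, 1.571]
force: [0.8, 0.4, -1.1]
width: -0.1
gripper_force: 0.0
```

Emit:
{"api": "arm_command", "payload": {
  "series": [0,-3.57,1.18,0,0,0,-7.14,2.36,0,0,0,-10.71,3.54,0,0,0,-14.28,4.72,0,0,0,-17.85,5.9,0,0]
}}

```text
clock: 2.6
eef_pos: [511.8, -126.9, 231.1]
tool_rot: [-3.141, -0.0, 1.571]
force: [0.9, 0.2, 0.5]
width: 0.2
gripper_force: 0.0
```

```bash
python3 - <<'E'
from h import *
s=monitor.read_state();print(s['clock'],s['eef_pos'],s['tool_rot'],s['force'],s['qpos'].round(2))
m=viewer.camera_model("wrist");p,d=viewer.get_image("wrist");cv2.imwrite("pics/w1.png",p[:,:,::-1]);np.savez("w1.npz",p=p,d=d);print(m)
E
```

```text
2.6 [ 511.77142472 -126.91316804  231.05776385] [-3.14102516e+00 -3.92525731e-04  1.57112952e+00] [0.91723565 0.1557814  0.45028723] [-0.08  0.48  0.4   1.87 -0.24  0.84  0.44]
{'mtx': array([[408.85877306,   0.        , 317.5624137 ],
       [  0.        , 408.85877306, 241.7974879 ],
       [  0.        ,   0.        ,   1.        ]]), 'R': array([[ 9.99999243e-01, -4.75447156e-04, -1.13521500e-03],
       [-1.00616649e-04, -9.50864910e-01,  3.09606061e-01],
       [-1.22663743e-03, -3.09605712e-01, -9.50864238e-01]]), 't': array([-511.87087366, -161.01410937,  342.15228609])}
```

View pics/w1.png

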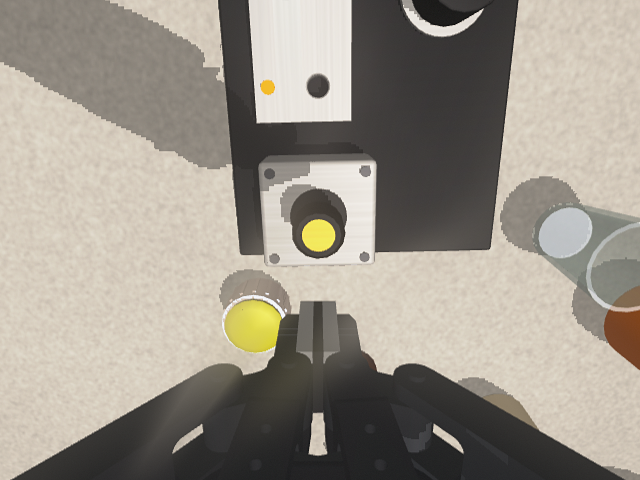

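```bash
python3 - <<'E'
from h import *
from types import SimpleNamespace
m=viewer.camera_model("wrist"); p=np.load("w1.npz")["p"]
for n,lo,hi,box,z in [("sw",(22,100,120),(35,255,255),(290,205,350,265),116),("ramG",(22,100,80),(35,255,255),(220,295,282,360),47),("servehole",(0,0,0),(179,255,80),(302,70,335,102),36)]:
    c,a,r,_=blob(p,lo,hi,box); print(n,np.round(c,1),a,r,ray(m,*c,z).round(1))
E
```

```text
sw [318.1 235. ] 824.0 16.767396926879883 [ 515.  -138.1]
ramG [252.8 325.5] 2265.0 28.958900451660156 [ 455.1 -245.3]
servehole [317.7  86.7] 295.5 10.317601203918457 [515.9 -42.8]
```

Emit:
{"api": "arm_command", "payload": {
  "series": [0,0,0,3,0,0,0,0,6,0,0,0,0,9,0,0,0,0,10,0,0,0,0,10.6,0]
}}

```text
clock: 3.07
eef_pos: [510.4, -124.7, 123.6]
tool_rot: [-3.138, -0.001, 1.571]
force: [0.7, -0.0, 1.2]
width: 0.3
gripper_force: 0.0
```

```bash
python3 - <<'E'
from h import *
m=viewer.camera_model("scene"); z=np.load("scene0.npz"); p=z["p"]; d=z["d"]
for n,lo,hi,box,zz in [("sw",(10,100,100),(30,255,255),(268,234,286,246),114),("pin",(0,150,80),(5,255,255),(328,180,348,202),103),("ramG",(22,100,80),(35,255,255),(212,262,245,296),47),("jar",(15,100,80),(35,255,255),(388,155,420,182),57)]:
    c,a,r,_=blob(p,lo,hi,box); D=d[int(c[1]),int(c[0])]; 
    X=m["R"].T@(np.linalg.solve(m["mtx"],[*c,1])*D-m["t"]) 
    print(n,np.round(c,1),a,ray(m,*c,zz).round(1),"depth pt",X.round(1))
mt=viewer.camera_model("top"); z=np.load("top0.npz")
for n,c in [("sw",(363.3,268.8)),("pin",(278,270.6)),("ramG",(400,289.3)),("jar",(203.6,248.4)),("board",(230,290)),("ctr",(320,350))]:
    D=z["d"][int(c[1]),int(c[0])]; print(n,(mt["R"].T@(np.linalg.solve(mt["mtx"],[*c,1])*D-mt["t"])).round(1))
mw=viewer.camera_model("wrist"); z=np.load("w1.npz"); s=monitor.read_state(); print(s["eef_pos"])
t=np.array([-511.87087366,-161.01410937,342.15228609]);R=np.array([[9.99999243e-01,-4.75447156e-04,-1.13521500e-03],[-1.00616649e-04,-9.50864910e-01,3.09606061e-01],[-1.22663743e-03,-3.09605712e-01,-9.50864238e-01]])
print("cam centre",-R.T@t)
for n,c in [("sw",(318.1,235)),("ramG",(252.8,325.5)),("serveplate",(300,100)),("floor",(100,300))]:
    D=z["d"][int(c[1]),int(c[0])]; print(n,(R.T@(np.linalg.solve(mw["mtx"],[*c,1])*D-t)).round(1))
w=dict(mtx=mw["mtx"],R=R,t=t)
for n,c,zz in [("sw",(318.1,235),116),("ramG",(252.8,325.5),47),("hole",(317.7,86.7),36)]: print(n,ray(w,*c,zz).round(1))
E
```

```text
sw [275. 242.] 43.0 [ 510.7 -127.3] depth pt [ 513.2 -129.4  117.9]
pin [338.1 193. ] 125.0 [510.4 102.9] depth pt [515.3  96.7 110.7]
ramG [227.6 275.3] 295.0 [ 455.3 -238. ] depth pt [ 459.7 -240.6   53.6]
jar [404.1 168.4] 289.5 [559.1 339.7] depth pt [574.2 311.6  84.6]
sw [ 511.2 -125.1  109.9]
pin [507.8 107.6 111.8]
ramG [ 453.4 -232.    49.1]
jar [571.2 316.9  86.7]
board [454.  255.2  20.6]
ctr [277.4  -3.3  -5.2]
[ 510.37233048 -124.71232804  123.58124182]
cam centre [512.27398227 -47.41373202 374.61023347]
sw [ 512.3 -126.8  116.2]
ramG [ 454.6 -229.5   54.2]
serveplate [498.1 -40.9  35.6]
floor [ 292.7 -230.5    1.5]
sw [ 512.3 -126.9]
ramG [ 453.3 -233.6]
hole [512.  -31.2]
```

Emit:
{"api": "arm_command", "payload": {
  "series": [0,0,0,0.8,0,0,0,0,1.4,0,0,0,0,2,0,0,0,0,2.5,0,0,0,0,2.65,0]
}}

```text
clock: 3.48
eef_pos: [512.6, -125.4, 99.9]
tool_rot: [3.14, 0.0, 1.571]
force: [-4.6, 1.1, 22.3]
width: 0.2
gripper_force: 10.7
```

Emit:
{"api": "arm_command", "payload": {
  "series": [0,0,0,0,0,0,0,0,0,0,0,0,0,0,0,0,0,0,0,0,0,0,0,0,0]
}}

```text
clock: 3.9
eef_pos: [512.5, -125.3, 100.1]
tool_rot: [3.14, 0.0, 1.571]
force: [-0.9, 0.0, 5.9]
width: 0.0
gripper_force: 3.0
```

Emit:
{"api": "arm_command", "payload": {
  "series": [0,0,0,-3,0,0,0,0,-7,0,0,0,-1,-11,0,0,0,-4,-13.2,0,0,1,-5,-13.2,0]
}}

```text
clock: 4.32
eef_pos: [461.7, -118.3, 235.8]
tool_rot: [3.134, 0.002, 1.567]
force: [-0.1, 0.1, -0.2]
width: -0.4
gripper_force: 0.0
```

Emit:
{"api": "arm_command", "payload": {
  "series": [0,4,0,0,0,0,8,0,0,0,0,12,0,0,0,0,16,0,0,0,0,20,0,0,0]
}}

```text
clock: 4.73
eef_pos: [461.9, 86.8, 231.7]
tool_rot: [3.139, -0.001, 1.571]
force: [0.6, 0.5, 0.1]
width: 0.1
gripper_force: 0.0
```

Emit:
{"api": "arm_command", "payload": {
  "series": [100,4,1,0,0,100,8,2,0,0,100,12,3,0,0,100,16,5,0,0,100,20,7,0,0]
}}

```text
clock: 5.15
eef_pos: [529.0, 282.2, 231.7]
tool_rot: [3.141, -0.001, 1.573]
force: [1.4, -0.3, 0.3]
width: 60.7
gripper_force: 0.0
```

Emit:
{"api": "arm_command", "payload": {
  "series": [100,2,3,0,0,100,3.2,3.9,0,0,100,3.2,3.9,0,0,100,3.2,3.9,0,0,100,3.2,3.9,0,0]
}}

```text
clock: 5.57
eef_pos: [567.2, 310.0, 230.9]
tool_rot: [-3.141, 0.001, 1.57]
force: [-1.2, 0.3, 0.4]
width: 85.4
gripper_force: 0.0
```

```bash
cat >> h.py <<'E'
def shot(n):
    "wrist picture with its camera model"
    s=monitor.read_state(); m=viewer.camera_model("wrist"); p,d=viewer.get_image("wrist")
    cv2.imwrite(f"pics/{n}.png",p[:,:,::-1]); print(round(s["clock"],2),s["eef_pos"].round(1),s["tool_rot"].round(3),"F",s["force"].round(1),"w",round(s["width"],1)); return m,p,d
def pt(m,d,u,v):
    D=d[int(round(v)),int(round(u))]; return m["R"].T@(np.linalg.solve(m["mtx"],[u,v,1])*D-m["t"])
E
python3 - <<'E'
from h import *
m,p,d=shot("w2")
c,a,r,_=blob(p,(18,90,90),(35,255,255),(200,120,440,330)); print(c,a,r,ray(m,*c,86),pt(m,d,*c))
E
```

```text
5.57 [567.2 310.  230.9] [-3.141e+00  1.000e-03  1.570e+00] F [-1.2  0.3  0.4] w 85.4
(323.75448553643355, 211.36808861222994) 5462.0 42.53045654296875 [571.84964784 318.61660174] [571.84722183 318.65960092  86.1744014 ]
```

View pics/w2.png

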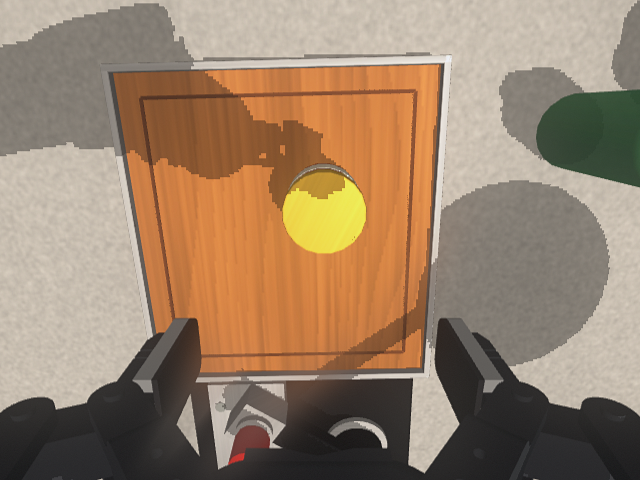

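Emit:
{"api": "arm_command", "payload": {
  "series": [100,0.86,0.46,3,0,100,0.86,0.46,7,0,100,0.86,0.46,11,0,100,0.86,0.46,14,0,100,0.86,0.46,15,0]
}}

```text
clock: 6.03
eef_pos: [568.8, 317.5, 76.6]
tool_rot: [-3.134, 0.004, 1.57]
force: [-1.0, 0.5, 0.3]
width: 85.7
gripper_force: 0.0
```

Emit:
{"api": "arm_command", "payload": {
  "series": [100,0,0,1.5,0,100,0,0,3,0,100,0,0,4.1,0,100,0,0,4.1,0,60,0,0,4.1,0]
}}

```text
clock: 6.45
eef_pos: [572.7, 319.7, 40.6]
tool_rot: [3.141, -0.0, 1.571]
force: [0.1, -0.2, -0.6]
width: 75.5
gripper_force: 0.0
```

Emit:
{"api": "arm_command", "payload": {
  "series": [45,0,0,0,0,45,0,0,0,0,40,0,0,0,0,40,0,0,0,0,40,0,0,0,0]
}}

```text
clock: 6.87
eef_pos: [573.2, 320.2, 41.6]
tool_rot: [3.14, -0.001, 1.571]
force: [-1.3, -0.4, 6.5]
width: 60.7
gripper_force: 64.5
```

Emit:
{"api": "arm_command", "payload": {
  "series": [30,0,0,-1,0,30,0,0,-3,0,30,0,0,-6,0,30,0,0,-9,0,30,0,0,-10,0]
}}

```text
clock: 7.28
eef_pos: [575.0, 320.8, 144.8]
tool_rot: [3.135, -0.003, 1.571]
force: [1.3, -0.2, -1.2]
width: 60.3
gripper_force: 65.6
```

Emit:
{"api": "arm_command", "payload": {
  "series": [30,0.6,-2,0,0,30,1.4,-5,0,0,30,2.2,-8,0,0,30,3,-11,0,0,30,3.8,-14,0,0]
}}

```text
clock: 7.7
eef_pos: [430.8, 357.9, 139.7]
tool_rot: [-3.141, 0.0, 1.571]
force: [-0.9, 0.7, -2.7]
width: 60.6
gripper_force: 65.8
```

Emit:
{"api": "arm_command", "payload": {
  "series": [30,0.8,-3,0,0,30,1.6,-6,0,0,30,2.4,-9,0,0,30,2.4,-11.5,0,0,30,2.4,-12.5,0,0]
}}

```text
clock: 8.12
eef_pos: [302.4, 382.0, 139.4]
tool_rot: [-3.137, 0.001, 1.576]
force: [-0.4, -0.4, -2.4]
width: 60.5
gripper_force: 65.8
```

Emit:
{"api": "arm_command", "payload": {
  "series": [30,0,0,2,0,30,0,0,5,0,30,0,0,8,0,30,0,0,10,0,30,0,0,11,0]
}}

```text
clock: 8.53
eef_pos: [307.2, 380.7, 27.6]
tool_rot: [-3.14, 0.002, 1.57]
force: [-0.7, -1.0, -2.8]
width: 60.2
gripper_force: 65.8
```

```bash
python3 - <<'E'
from h import *
m,p,d=shot("w3")
E
```

```text
8.53 [307.2 380.7  27.6] [-3.14e+00  2.00e-03  1.57e+00] F [-0.7 -1.  -2.8] w 60.2
```

View pics/w3.png

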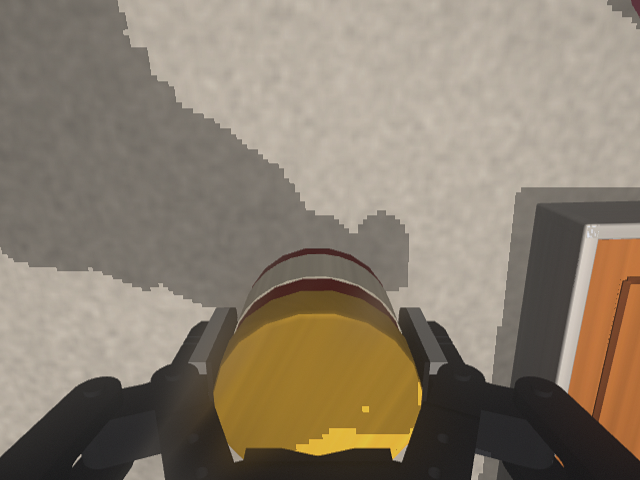

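Emit:
{"api": "arm_command", "payload": {
  "series": [30,0,0,0.4,0,30,0,0,0.8,0,30,0,0,1.1,0,30,0,0,1.2,0,30,0,0,1.2,0]
}}

```text
clock: 9.0
eef_pos: [307.7, 382.2, 18.3]
tool_rot: [3.141, -0.001, 1.571]
force: [0.4, -0.8, -2.1]
width: 60.3
gripper_force: 65.8
```

Emit:
{"api": "arm_command", "payload": {
  "series": [30,0,0,0.1,0,30,0,0,0.2,0,30,0,0,0.3,0,30,0,0,0.35,0,30,0,0,0.35,0]
}}

```text
clock: 9.42
eef_pos: [307.6, 382.2, 15.6]
tool_rot: [3.141, -0.001, 1.571]
force: [-0.7, -1.2, 11.1]
width: 60.4
gripper_force: 66.5
```

Emit:
{"api": "arm_command", "payload": {
  "series": [60,0,0,0,0,100,0,0,0,0,100,0,0,0,0,100,0,0,-2,0,100,0,0,-5,0]
}}

```text
clock: 9.83
eef_pos: [306.4, 380.5, 63.0]
tool_rot: [-3.138, 0.004, 1.571]
force: [0.2, 0.3, -0.2]
width: 85.0
gripper_force: 0.0
```

Emit:
{"api": "arm_command", "payload": {
  "series": [100,0,0,-4,0,100,0,0,-8,0,100,0,0,-12,0,100,0,0,-16,0,100,0,0,-16.5,0]
}}

```text
clock: 10.25
eef_pos: [310.3, 384.4, 235.5]
tool_rot: [3.135, -0.009, 1.571]
force: [1.2, 0.0, -0.4]
width: 85.4
gripper_force: 0.0
```

Emit:
{"api": "arm_command", "payload": {
  "series": [100,-3.4,1.7,0,0,100,-6.8,3.4,0,0,100,-10.2,5.1,0,0,100,-13.6,6.8,0,0,100,-17,8.5,0,0]
}}

```text
clock: 10.67
eef_pos: [392.7, 210.4, 229.2]
tool_rot: [-3.142, -0.0, 1.572]
force: [0.7, 0.3, 0.2]
width: 85.4
gripper_force: 0.0
```

Emit:
{"api": "arm_command", "payload": {
  "series": [100,-3.4,1.7,0,0,100,-6.8,3.4,0,0,100,-10.2,5.1,0,0,100,-13.6,6.8,0,0,100,-17.5,6.8,0,0]
}}

```text
clock: 11.08
eef_pos: [464.0, 35.7, 229.3]
tool_rot: [3.138, 0.0, 1.572]
force: [1.7, 0.5, -0.6]
width: 85.8
gripper_force: 0.0
```

Emit:
{"api": "arm_command", "payload": {
  "series": [100,-3.9,0,0,0,100,-7.8,0,0,0,100,-11.7,0,0,0,100,-15.6,0,0,0,100,-19.5,0,0,0]
}}

```text
clock: 11.5
eef_pos: [460.1, -159.8, 229.1]
tool_rot: [-3.141, -0.0, 1.571]
force: [0.6, 0.1, -0.0]
width: 85.3
gripper_force: 0.0
```

Emit:
{"api": "arm_command", "payload": {
  "series": [100,-3.7,-0.4,0,0,100,-7.5,-0.7,0,0,100,-7.5,-0.7,0,0,100,-7.5,-0.7,0,0,100,-7.5,-0.7,0,0]
}}

```text
clock: 11.92
eef_pos: [453.3, -232.5, 228.8]
tool_rot: [-3.141, -0.001, 1.571]
force: [0.7, -0.1, 0.4]
width: 85.1
gripper_force: 0.0
```

```bash
python3 - <<'E'
from h import *
m,p,d=shot("w4")
c,a,r,_=blob(p,(22,100,80),(35,255,255),(200,120,440,330)); print(c,a,r,ray(m,*c,47),pt(m,d,*c))
t,_=viewer.get_image("top"); s,_=viewer.get_image("scene")
cv2.imwrite("pics/m1.png",np.hstack([p[::2,::2],t[::2,::2]])[:,:,::-1])
E
```

```text
11.92 [ 453.3 -232.5  228.8] [-3.141e+00 -1.000e-03  1.571e+00] F [ 0.7 -0.1  0.4] w 85.1
(318.40202342917996, 212.90638977635783) 3130.0 32.671775817871094 [ 454.09372048 -233.96331634] [ 454.09057034 -232.42603309   53.18896203]
```

View pics/m1.png

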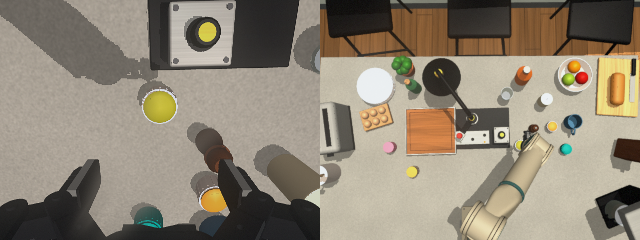

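Emit:
{"api": "arm_command", "payload": {
  "series": [100,0,0.1,3,0,100,0,0.1,7,0,100,0,0.1,11,0,100,0,0.1,15,0,100,0,0.1,17,0]
}}

```text
clock: 12.48
eef_pos: [453.2, -230.2, 55.6]
tool_rot: [-3.137, -0.003, 1.574]
force: [-0.3, 0.4, 0.3]
width: 85.6
gripper_force: 0.0
```

Emit:
{"api": "arm_command", "payload": {
  "series": [100,0,0,2,0,100,0,0,3.5,0,100,0,0,4.7,0,100,0,0,4.9,0,60,0,0,4.9,0]
}}

```text
clock: 12.9
eef_pos: [454.6, -231.8, 9.8]
tool_rot: [-3.14, -0.001, 1.573]
force: [0.4, 0.5, -0.2]
width: 75.6
gripper_force: 0.0
```

Emit:
{"api": "arm_command", "payload": {
  "series": [45,0,0,0,0,40,0,0,0,0,40,0,0,0,0,30,0,0,0,0,30,0,0,0,0]
}}

```text
clock: 13.32
eef_pos: [455.1, -232.8, 11.5]
tool_rot: [3.14, -0.0, 1.572]
force: [-0.9, 1.5, 6.8]
width: 58.6
gripper_force: 65.0
```

Emit:
{"api": "arm_command", "payload": {
  "series": [30,0,0,-1,0,30,0,0,-3,0,30,0,0,-6,0,30,0,0,-9,0,30,0,0,-10,0]
}}

```text
clock: 13.73
eef_pos: [456.4, -234.3, 114.4]
tool_rot: [3.136, 0.003, 1.571]
force: [0.9, -0.6, -2.0]
width: 58.2
gripper_force: 65.1
```

Emit:
{"api": "arm_command", "payload": {
  "series": [30,0,0,-3,0,30,0,0,-6,0,30,0,0,-8,0,30,2,0.2,-8,0,30,5,0.5,-8,0]
}}

```text
clock: 14.15
eef_pos: [460.2, -186.1, 192.4]
tool_rot: [3.137, 0.004, 1.566]
force: [1.5, 0.9, -2.1]
width: 58.5
gripper_force: 65.4
```

Emit:
{"api": "arm_command", "payload": {
  "series": [30,3.6,0,0,0,30,7.2,0,0,0,30,10.8,0,0,0,30,14.4,0,0,0,30,18,0,0,0]
}}

```text
clock: 14.57
eef_pos: [459.0, -1.3, 190.5]
tool_rot: [3.141, -0.0, 1.571]
force: [0.7, -0.5, -2.2]
width: 58.4
gripper_force: 65.4
```

Emit:
{"api": "arm_command", "payload": {
  "series": [30,3.6,0,0,0,30,7.2,0,0,0,30,10.8,0,0,0,30,14.4,0,0,0,30,18,0,0,0]
}}

```text
clock: 14.98
eef_pos: [458.8, 178.8, 190.5]
tool_rot: [3.142, -0.0, 1.571]
force: [0.3, 0.3, -1.7]
width: 58.5
gripper_force: 65.4
```

Emit:
{"api": "arm_command", "payload": {
  "series": [30,3.5,1,0,0,30,7,2,0,0,30,10.5,3,0,0,30,14,4,0,0,30,15.3,4,0,0]
}}

```text
clock: 15.4
eef_pos: [500.0, 336.7, 190.1]
tool_rot: [3.139, -0.004, 1.577]
force: [0.9, 1.1, -1.8]
width: 58.4
gripper_force: 65.4
```

Emit:
{"api": "arm_command", "payload": {
  "series": [30,0,0,3,0,30,0,0,6,0,30,0,0,9,0,30,0,0,11,0,30,0,0,12,0]
}}

```text
clock: 15.82
eef_pos: [497.2, 328.7, 67.4]
tool_rot: [-3.137, 0.003, 1.571]
force: [0.1, 0.2, -1.6]
width: 58.2
gripper_force: 65.4
```

```bash
python3 - <<'E'
from h import *
m,p,d=shot("w5"); cv2.imwrite("pics/w5s.png",p[::2,::2,::-1])
E
```

```text
15.82 [497.2 328.7  67.4] [-3.137e+00  3.000e-03  1.571e+00] F [ 0.1  0.2 -1.6] w 58.2
```

View pics/w5s.png

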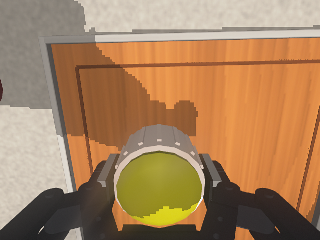

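Emit:
{"api": "arm_command", "payload": {
  "series": [30,0,0,1,0,30,0,0,2,0,30,0,0,2.7,0,30,0,0,3,0,30,0,0,3,0]
}}

```text
clock: 16.28
eef_pos: [499.3, 329.9, 39.9]
tool_rot: [-3.141, 0.0, 1.571]
force: [0.2, -0.2, -1.1]
width: 58.8
gripper_force: 65.5
```

Emit:
{"api": "arm_command", "payload": {
  "series": [30,0,0,0.05,0,30,0,0,0.1,0,30,0,0,0.15,0,30,0,0,0.2,0,30,0,0,0.2,0]
}}

```text
clock: 16.7
eef_pos: [499.5, 330.0, 38.5]
tool_rot: [3.141, -0.0, 1.571]
force: [-0.1, -0.3, -1.7]
width: 58.3
gripper_force: 65.5
```

Emit:
{"api": "arm_command", "payload": {
  "series": [30,0,0,0.05,0,30,0,0,0.1,0,30,0,0,0.15,0,30,0,0,0.2,0,30,0,0,0.2,0]
}}

```text
clock: 17.12
eef_pos: [499.5, 330.0, 37.6]
tool_rot: [-3.142, -0.001, 1.571]
force: [-2.6, -1.6, 8.1]
width: 58.4
gripper_force: 66.6
```

Emit:
{"api": "arm_command", "payload": {
  "series": [60,0,0,0,0,100,0,0,0,0,100,0,0,0,0,100,0,0,-2,0,100,0,0,-5,0]
}}

```text
clock: 17.53
eef_pos: [497.5, 328.9, 84.3]
tool_rot: [-3.137, 0.003, 1.571]
force: [0.6, 0.6, 0.5]
width: 85.4
gripper_force: 0.0
```

Emit:
{"api": "arm_command", "payload": {
  "series": [100,0,0,-4,0,100,0,0,-8,0,100,0,0,-12,0,100,0,0,-14.3,0,100,0,0,-14.3,0]
}}

```text
clock: 17.95
eef_pos: [502.9, 331.2, 235.1]
tool_rot: [3.133, -0.006, 1.571]
force: [-0.0, 0.6, 0.9]
width: 85.3
gripper_force: 0.0
```

Emit:
{"api": "arm_command", "payload": {
  "series": [100,-3.7,-0.7,0,0,100,-7.4,-1.4,0,0,100,-11.1,-2.1,0,0,100,-14.8,-2.8,0,0,100,-18.5,-3.5,0,0]
}}

```text
clock: 18.37
eef_pos: [463.6, 143.3, 228.7]
tool_rot: [-3.141, 0.0, 1.572]
force: [0.5, -0.6, -0.2]
width: 85.2
gripper_force: 0.0
```

Emit:
{"api": "arm_command", "payload": {
  "series": [100,-4,0,0,0,100,-8,0,0,0,100,-12,0,0,0,100,-16,0,0,0,100,-20,0,0,0]
}}

```text
clock: 18.78
eef_pos: [464.0, -56.8, 228.8]
tool_rot: [-3.141, -0.0, 1.571]
force: [1.3, 0.2, -0.1]
width: 85.4
gripper_force: 0.0
```

Emit:
{"api": "arm_command", "payload": {
  "series": [100,-3.6,1,0,0,100,-7.2,2,0,0,100,-10.8,3,0,0,100,-14.4,4,0,0,100,-18,5,0,0]
}}

```text
clock: 19.2
eef_pos: [514.6, -236.7, 228.5]
tool_rot: [-3.141, -0.001, 1.571]
force: [1.9, 0.6, -0.3]
width: 85.1
gripper_force: 0.0
```

Emit:
{"api": "arm_command", "payload": {
  "series": [100,-3.6,1,0,0,100,-7.2,2,0,0,100,-10.8,3,0,0,100,-14.4,4,0,0,100,-18,4.3,0,0]
}}

```text
clock: 19.62
eef_pos: [559.0, -416.0, 227.9]
tool_rot: [3.141, -0.001, 1.573]
force: [0.4, 0.8, -0.7]
width: 85.5
gripper_force: 0.0
```

Emit:
{"api": "arm_command", "payload": {
  "series": [100,0,0,0,0,100,0,0,0,0,100,0,0,0,0,100,0,0,0,0,100,0,0,0,0]
}}

```text
clock: 20.03
eef_pos: [558.3, -413.2, 229.1]
tool_rot: [3.141, -0.001, 1.573]
force: [0.2, 1.2, -0.2]
width: 85.5
gripper_force: 0.0
```

```bash
python3 - <<'E'
from h import *
m,p,d=shot("w6")
try:
    c,a,r,_=blob(p,(12,100,80),(30,255,255),(200,120,440,330)); print(c,a,r,ray(m,*c,47),pt(m,d,*c))
except Exception as e: print(e)
t,_=viewer.get_image("top"); 
cv2.imwrite("pics/m2.png",np.hstack([p[::2,::2],t[100:340,160:480]])[:,:,::-1])
E
```

```text
20.03 [ 558.3 -413.2  229.1] [ 3.141e+00 -1.000e-03  1.573e+00] F [ 0.2  1.2 -0.2] w 85.5
(319.4515578318395, 217.15268886043532) 3124.0 32.542152404785156 [ 560.10405659 -418.24528372] [ 560.07559781 -416.68816428   53.00771119]
```

View pics/m2.png

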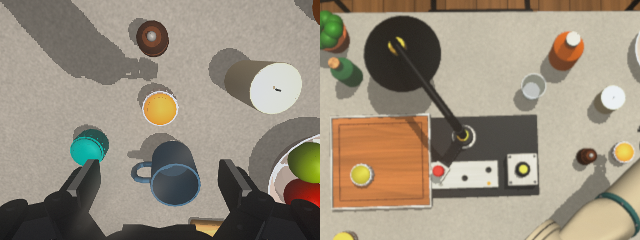

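Emit:
{"api": "arm_command", "payload": {
  "series": [100,-0.4,0.2,3,0,100,-0.4,0.2,7,0,100,-0.4,0.2,11,0,100,-0.4,0.2,15,0,100,-0.4,0.2,17,0]
}}

```text
clock: 20.55
eef_pos: [557.9, -415.9, 54.5]
tool_rot: [-3.137, -0.005, 1.572]
force: [-0.2, 1.3, -0.7]
width: 85.7
gripper_force: 0.0
```

Emit:
{"api": "arm_command", "payload": {
  "series": [100,0,0,2,0,100,0,0,3.5,0,100,0,0,4.6,0,100,0,0,4.8,0,60,0,0,4.8,0]
}}

```text
clock: 20.97
eef_pos: [559.8, -418.9, 11.3]
tool_rot: [-3.141, -0.0, 1.571]
force: [-0.7, -0.7, -0.5]
width: 75.1
gripper_force: 0.0
```

Emit:
{"api": "arm_command", "payload": {
  "series": [45,0,0,0,0,40,0,0,0,0,40,0,0,0,0,30,0,0,0,0,30,0,0,0,0]
}}

```text
clock: 21.38
eef_pos: [560.6, -420.1, 13.3]
tool_rot: [3.139, 0.002, 1.571]
force: [-1.0, 0.3, 5.3]
width: 58.1
gripper_force: 65.3
```

Emit:
{"api": "arm_command", "payload": {
  "series": [30,0,0,-1,0,30,0,0,-3,0,30,0,0,-6,0,30,0,0,-9,0,30,0,0,-12,0]
}}

```text
clock: 21.8
eef_pos: [559.2, -418.5, 132.6]
tool_rot: [-3.141, -0.001, 1.571]
force: [0.7, 0.5, -1.8]
width: 58.2
gripper_force: 65.0
```

Emit:
{"api": "arm_command", "payload": {
  "series": [30,0,0,-3,0,30,0,0,-6,0,30,1.5,-0.5,-7.5,0,30,5,-1.8,-7.5,0,30,8.5,-3.2,-7.5,0]
}}

```text
clock: 22.22
eef_pos: [527.4, -334.8, 207.9]
tool_rot: [3.139, 0.002, 1.569]
force: [1.6, 1.8, -2.9]
width: 58.1
gripper_force: 65.0
```

Emit:
{"api": "arm_command", "payload": {
  "series": [30,3.5,-1.2,0,0,30,7,-2.4,0,0,30,10.5,-3.6,0,0,30,14,-4.8,0,0,30,17.5,-6,0,0]
}}

```text
clock: 22.63
eef_pos: [466.4, -157.2, 206.7]
tool_rot: [3.141, -0.001, 1.571]
force: [0.8, 0.8, -2.2]
width: 58.6
gripper_force: 65.0
```

Emit:
{"api": "arm_command", "payload": {
  "series": [30,3.8,0,0,0,30,7.6,0,0,0,30,11.4,0,0,0,30,15.2,0,0,0,30,19,0,0,0]
}}

```text
clock: 23.05
eef_pos: [467.0, 32.8, 206.9]
tool_rot: [3.141, -0.001, 1.571]
force: [0.9, 0.2, -2.8]
width: 58.5
gripper_force: 65.1
```

Emit:
{"api": "arm_command", "payload": {
  "series": [30,3.8,0,0,0,30,7.6,0,0,0,30,11.4,0.4,0,0,30,15.2,1,0,0,30,18,1.6,0,0]
}}

```text
clock: 23.47
eef_pos: [482.6, 215.2, 206.7]
tool_rot: [-3.141, -0.002, 1.575]
force: [1.1, -0.3, -2.4]
width: 58.3
gripper_force: 65.1
```

Emit:
{"api": "arm_command", "payload": {
  "series": [30,1.5,1,0,0,30,2.3,1.6,2,0,30,2.3,1.6,6,0,30,2.3,1.6,10,0,30,2.3,1.6,12,0]
}}

```text
clock: 23.88
eef_pos: [496.8, 233.7, 83.0]
tool_rot: [-3.137, 0.002, 1.572]
force: [-0.3, 0.9, -2.0]
width: 58.3
gripper_force: 65.4
```

```bash
python3 - <<'E'
from h import *
m,p,d=shot("w7"); cv2.imwrite("pics/w7s.png",p[::2,::2,::-1])
E
```

```text
23.88 [496.8 233.7  83. ] [-3.137e+00  2.000e-03  1.572e+00] F [-0.3  0.9 -2. ] w 58.3
```

View pics/w7s.png

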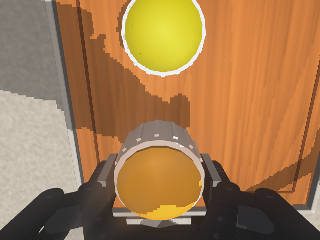

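Emit:
{"api": "arm_command", "payload": {
  "series": [30,0,0,1.5,0,30,0,0,3,0,30,0,0,4,0,30,0,0,4.6,0,30,0,0,4.6,0]
}}

```text
clock: 24.35
eef_pos: [499.2, 233.8, 40.0]
tool_rot: [-3.141, 0.0, 1.571]
force: [-0.1, -0.4, -2.3]
width: 58.3
gripper_force: 65.6
```

Emit:
{"api": "arm_command", "payload": {
  "series": [30,0,0,0.1,0,30,0,0,0.2,0,30,0,0,0.25,0,30,0,0,0.25,0,30,0,0,0.25,0]
}}

```text
clock: 24.77
eef_pos: [500.2, 234.2, 39.3]
tool_rot: [3.14, -0.001, 1.571]
force: [-2.0, 0.2, 6.4]
width: 58.3
gripper_force: 66.4
```

Emit:
{"api": "arm_command", "payload": {
  "series": [60,0,0,0,0,100,0,0,0,0,100,0,0,0,0,100,0,0,-2,0,100,0,0,-5,0]
}}

```text
clock: 25.18
eef_pos: [497.7, 233.2, 86.4]
tool_rot: [-3.137, 0.002, 1.571]
force: [0.5, 1.3, 0.0]
width: 85.5
gripper_force: 0.0
```

Emit:
{"api": "arm_command", "payload": {
  "series": [100,0,0,-4,0,100,0,0,-8,0,100,0,0,-12,0,100,0,0,-14,0,100,0,0,-14,0]
}}

```text
clock: 25.6
eef_pos: [502.7, 234.7, 233.0]
tool_rot: [3.133, -0.005, 1.571]
force: [1.1, -0.4, -0.4]
width: 85.4
gripper_force: 0.0
```

Emit:
{"api": "arm_command", "payload": {
  "series": [100,-4,0.2,0,0,100,-8,0.4,0,0,100,-12,0.8,0,0,100,-12.6,0.8,0,0,100,-12.6,0.8,0,0]
}}

```text
clock: 26.02
eef_pos: [507.4, 104.0, 227.7]
tool_rot: [-3.141, 0.001, 1.564]
force: [0.3, -0.3, 0.4]
width: 85.6
gripper_force: 0.0
```

Emit:
{"api": "arm_command", "payload": {
  "series": [100,0,0,0,0,100,0,0,0,0,100,0,0,0,0,100,0,0,0,0,100,0,0,0,0]
}}

```text
clock: 26.43
eef_pos: [507.4, 109.1, 227.6]
tool_rot: [-3.141, -0.0, 1.573]
force: [-0.4, 1.0, -0.5]
width: 85.6
gripper_force: 0.0
```

```bash
python3 - <<'E'
from h import *
m,p,d=shot("w8")
c,a,r,_=blob(p,(0,150,80),(6,255,255),(200,80,440,400)); print(c,a,r,ray(m,*c,110),pt(m,d,*c))
t,_=viewer.get_image("top"); 
cv2.imwrite("pics/m3.png",np.hstack([p[::2,::2],t[100:340,160:480]])[:,:,::-1])
E
```

```text
26.43 [507.4 109.1 227.6] [-3.141 -0.     1.573] F [-0.4  1.  -0.5] w 85.6
(319.7139215150687, 233.2641354821087) 1830.5 27.11559295654297 [509.03736596 109.50659793] [509.01490228 110.84378529 114.41330776]
```

View pics/m3.png

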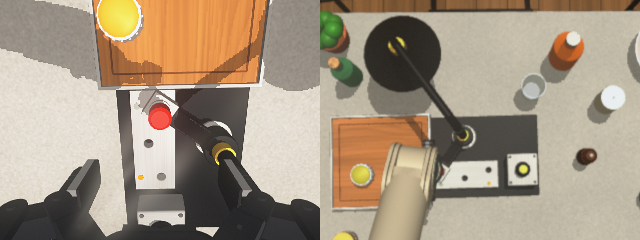

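Emit:
{"api": "arm_command", "payload": {
  "series": [100,0,0.1,3,0,100,0,0.1,6,0,100,0,0.1,9,0,100,0,0.1,10,0,100,0,0.1,10,0]
}}

```text
clock: 26.95
eef_pos: [506.8, 107.8, 125.7]
tool_rot: [-3.137, 0.001, 1.571]
force: [0.2, -0.0, -0.1]
width: 85.2
gripper_force: 0.0
```

Emit:
{"api": "arm_command", "payload": {
  "series": [100,0,0,1.5,0,100,0,0,3,0,100,0,0,4.4,0,100,0,0,4.8,0,60,0,0,4.8,0]
}}

```text
clock: 27.37
eef_pos: [508.9, 108.0, 80.3]
tool_rot: [3.141, -0.0, 1.571]
force: [0.8, 0.2, 0.6]
width: 75.4
gripper_force: 0.0
```

Emit:
{"api": "arm_command", "payload": {
  "series": [45,0,0,0,0,45,0,0,0,0,45,0,0,0,0,45,0,0,0,0,45,0,0,0,0]
}}

```text
clock: 27.78
eef_pos: [508.8, 108.1, 80.3]
tool_rot: [3.141, -0.0, 1.571]
force: [-0.4, 0.3, -0.1]
width: 38.5
gripper_force: 0.0
```

```bash
python3 - <<'E'
from h import *
m,p,d=shot("w9"); cv2.imwrite("pics/w9s.png",p[::2,::2,::-1])
E
```

```text
27.78 [508.8 108.1  80.3] [ 3.141 -0.     1.571] F [-0.4  0.3 -0.1] w 38.5
```

View pics/w9s.png

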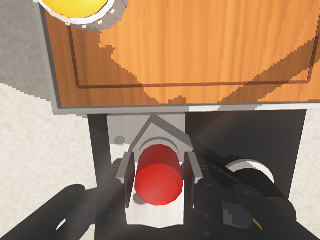

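Knob at (158,180) is centred between the pads; closing on it.

Emit:
{"api": "arm_command", "payload": {
  "series": [40,0,0,0,0,36,0,0,0,0,30,0,0,0,0,20,0,0,0,0,10,0,0,0,0]
}}

```text
clock: 28.25
eef_pos: [508.5, 108.0, 80.2]
tool_rot: [3.142, -0.0, 1.571]
force: [-2.0, 0.8, 5.1]
width: 30.2
gripper_force: 58.9
```

Emit:
{"api": "arm_command", "payload": {
  "series": [10,0,0,0,0,10,0,0,0,0,10,0,0,0,0,10,0,0,0,0,10,0,0,0,0]
}}

```text
clock: 28.67
eef_pos: [508.5, 108.0, 80.2]
tool_rot: [-3.142, -0.0, 1.571]
force: [-0.4, -0.3, 6.2]
width: 30.4
gripper_force: 58.9
```

Emit:
{"api": "arm_command", "payload": {
  "series": [10,0,0,-0.5,0,10,0,0,-1,0,10,0,0,-1.6,0,10,0,0,-2.2,0,10,0,0,-2.7,0]
}}

```text
clock: 29.08
eef_pos: [508.3, 108.0, 107.4]
tool_rot: [-3.141, -0.0, 1.571]
force: [0.0, 0.2, -5.0]
width: 30.6
gripper_force: 63.7
```

Emit:
{"api": "arm_command", "payload": {
  "series": [10,0,0,0,0,10,0,0,0,0,10,0,0,0,0,10,0,0,0,0,10,0,0,0,0]
}}

```text
clock: 29.5
eef_pos: [509.0, 107.7, 107.0]
tool_rot: [3.141, 0.0, 1.571]
force: [-0.8, -0.3, 1.4]
width: 29.9
gripper_force: 64.3
```

```bash
python3 - <<'E'
from h import *
m,p,d=shot("w10"); s,_=viewer.get_image("scene"); cv2.imwrite("pics/m4.png",np.hstack([cv2.resize(s[130:290,230:430],(400,320)),p[::2,::2][:,:].repeat(1,0) if 0 else cv2.resize(p,(400,320))])[:,:,::-1])
E
```

```text
29.5 [509.  107.7 107. ] [3.141 0.    1.571] F [-0.8 -0.3  1.4] w 29.9
```

View pics/m4.png

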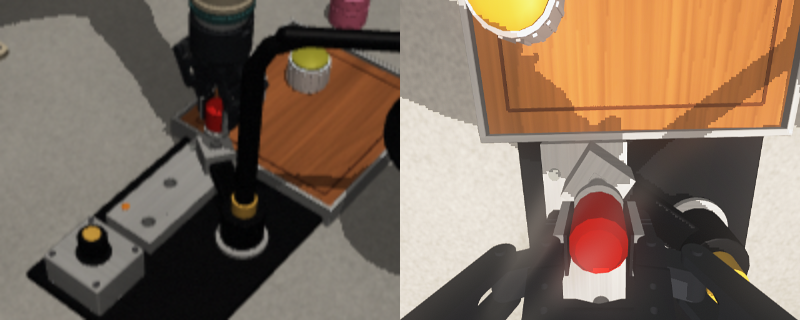

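Emit:
{"api": "arm_command", "payload": {
  "series": [10,-0.83,-0.51,0,0,10,-1.7,-0.96,0,0,10,-2.61,-1.33,0,0,10,-3.54,-1.63,0,0,10,-4.49,-1.85,0,0]
}}

```text
clock: 30.02
eef_pos: [490.4, 63.2, 106.8]
tool_rot: [3.141, -0.001, 1.572]
force: [2.7, 3.7, -2.3]
width: 29.8
gripper_force: 64.0
```

Emit:
{"api": "arm_command", "payload": {
  "series": [10,-0.97,-0.14,0,0,10,-1.94,-0.2,0,0,10,-2.92,-0.19,0,0,10,-3.89,-0.09,0,0,10,-4.85,0.09,0,0]
}}

```text
clock: 30.43
eef_pos: [490.9, 13.9, 106.8]
tool_rot: [-3.141, -0.001, 1.571]
force: [3.4, 5.5, -0.9]
width: 30.1
gripper_force: 64.1
```

Emit:
{"api": "arm_command", "payload": {
  "series": [10,-0.94,0.25,0,0,10,-1.86,0.58,0,0,10,-2.76,0.98,0,0,10,-3.61,1.46,0,0,10,-4.42,2.0,0,0]
}}

```text
clock: 30.85
eef_pos: [510.1, -29.3, 106.6]
tool_rot: [-3.139, -0.002, 1.571]
force: [1.6, 7.1, -0.3]
width: 30.6
gripper_force: 64.2
```

Emit:
{"api": "arm_command", "payload": {
  "series": [10,0,0,0,0,10,0,0,0,0,10,0,0,0,0,10,0,0,0,0,10,0,0,0,0]
}}

```text
clock: 31.27
eef_pos: [510.7, -30.2, 106.8]
tool_rot: [-3.142, 0.001, 1.571]
force: [3.1, 0.8, -0.7]
width: 30.4
gripper_force: 64.1
```

Emit:
{"api": "arm_command", "payload": {
  "series": [10,-0.08,0.06,0,0,10,-0.16,0.12,0,0,10,-0.24,0.18,0,0,10,-0.24,0.18,0,0,10,-0.24,0.18,0,0]
}}

```text
clock: 31.68
eef_pos: [511.6, -31.3, 106.6]
tool_rot: [-3.139, -0.001, 1.572]
force: [-1.3, 4.2, 3.4]
width: 30.3
gripper_force: 64.5
```

Emit:
{"api": "arm_command", "payload": {
  "series": [10,-0.08,0.06,0,0,10,-0.16,0.12,0,0,10,-0.2,0.15,0,0,10,-0.2,0.15,0,0,10,-0.2,0.15,0,0]
}}

```text
clock: 32.1
eef_pos: [511.9, -31.8, 106.5]
tool_rot: [-3.137, -0.004, 1.572]
force: [-3.3, 7.8, 5.7]
width: 30.2
gripper_force: 64.8
```

Emit:
{"api": "arm_command", "payload": {
  "series": [10,0.12,-0.09,0,0,10,0.24,-0.18,0,0,10,0.24,-0.18,0,0,10,0.24,-0.18,0,0,10,0.24,-0.18,0,0]
}}

```text
clock: 32.52
eef_pos: [511.7, -31.3, 106.5]
tool_rot: [-3.14, -0.001, 1.571]
force: [-1.5, 4.8, 0.2]
width: 30.3
gripper_force: 64.2
```

Emit:
{"api": "arm_command", "payload": {
  "series": [10,0,0,0.4,0,10,0,0,0.8,0,10,0,0,1.2,0,10,0,0,1.4,0,10,0,0,1.4,0]
}}

```text
clock: 32.93
eef_pos: [512.0, -31.2, 92.3]
tool_rot: [-3.14, -0.001, 1.571]
force: [-1.2, 5.0, -1.0]
width: 30.1
gripper_force: 64.0
```

Emit:
{"api": "arm_command", "payload": {
  "series": [10,0,0,0.3,0,10,0,0,0.6,0,10,0,0,0.9,0,10,0,0,1.2,0,10,0,0,1.25,0]
}}

```text
clock: 33.35
eef_pos: [511.9, -30.8, 80.3]
tool_rot: [-3.14, -0.002, 1.572]
force: [-2.8, 7.0, 9.8]
width: 30.3
gripper_force: 65.2
```

Emit:
{"api": "arm_command", "payload": {
  "series": [10,0,0,0.1,0,10,0,0,0.2,0,10,0,0,0.2,0,10,0,0,0.2,0,10,0,0,0.2,0]
}}

```text
clock: 33.77
eef_pos: [511.9, -30.7, 80.1]
tool_rot: [-3.141, -0.003, 1.571]
force: [-6.4, 6.6, 23.7]
width: 30.3
gripper_force: 66.7
```

Emit:
{"api": "arm_command", "payload": {
  "series": [30,0,0,0,0,60,0,0,0,0,90,0,0,0,0,100,0,0,0,0,100,0,0,0,0]
}}

```text
clock: 34.18
eef_pos: [512.9, -32.9, 78.2]
tool_rot: [3.141, 0.002, 1.57]
force: [-0.0, -0.0, -0.6]
width: 77.3
gripper_force: 0.0
```

Emit:
{"api": "arm_command", "payload": {
  "series": [100,0,0,-3,0,100,0,0,-7,0,100,0,0,-11,0,100,0,0,-15,0,100,-1,0,-15,0]
}}

```text
clock: 34.6
eef_pos: [517.1, -41.6, 234.6]
tool_rot: [3.129, 0.0, 1.573]
force: [1.1, -0.6, 0.7]
width: 85.3
gripper_force: 0.0
```

Emit:
{"api": "arm_command", "payload": {
  "series": [100,-3,0,0,0,100,-6.5,0,0,0,100,-8.5,0,0,0,100,-8.5,0,0,0,100,-8.5,0,0,0]
}}

```text
clock: 35.02
eef_pos: [512.2, -128.6, 228.1]
tool_rot: [-3.142, 0.001, 1.567]
force: [0.4, 1.1, -0.8]
width: 85.7
gripper_force: 0.0
```

Emit:
{"api": "arm_command", "payload": {
  "series": [100,0,0,0,0,100,0,0,0,0,100,0,0,0,0,100,0,0,0,0,100,0,0,0,0]
}}

```text
clock: 35.43
eef_pos: [512.6, -126.0, 228.2]
tool_rot: [-3.141, -0.0, 1.572]
force: [-0.4, -0.3, -1.2]
width: 85.4
gripper_force: 0.0
```

```bash
python3 - <<'E'
from h import *
m,p,d=shot("w11")
c,a,r,_=blob(p,(0,150,80),(6,255,255),(200,0,440,250)); X=pt(m,d,*c); print("pin",np.round(c),a,X.round(1))
c,a,r,_=blob(p,(20,100,80),(36,255,255),(270,150,370,300)); print("sw",np.round(c),a,pt(m,d,*c).round(1),ray(m,*c,100).round(1))
s,_=viewer.get_image("scene"); cv2.imwrite("pics/m5.png",np.hstack([cv2.resize(s[130:290,230:430],(400,320)),cv2.resize(p,(400,320))])[:,:,::-1])
E
```

```text
35.43 [ 512.6 -126.   228.2] [-3.141 -0.     1.572] F [-0.4 -0.3 -1.2] w 85.4
pin [316.  81.] 2219.0 [512.  -31.1 114.3]
sw [317. 231.] 752.5 [ 512.3 -126.7  101.2] [ 512.3 -127. ]
```

View pics/m5.png

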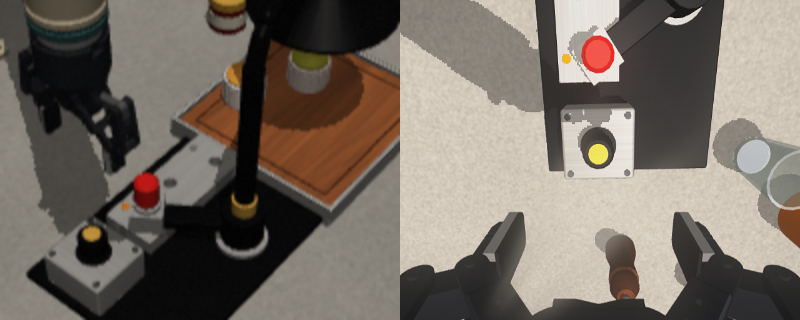

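Emit:
{"api": "arm_command", "payload": {
  "series": [100,0,0,3,0,100,0,0,6,0,100,0,0,9,0,100,0,0,11,0,100,0,0,12,0]
}}

```text
clock: 35.95
eef_pos: [511.0, -126.0, 105.8]
tool_rot: [-3.138, -0.001, 1.571]
force: [-0.7, 0.8, 0.4]
width: 85.4
gripper_force: 0.0
```

Emit:
{"api": "arm_command", "payload": {
  "series": [100,0,0,1,0,100,0,0,2,0,100,0,0,3,0,100,0,0,3.4,0,70,0,0,3.4,0]
}}

```text
clock: 36.37
eef_pos: [512.3, -126.6, 73.8]
tool_rot: [-3.141, -0.0, 1.571]
force: [-0.4, -0.1, -0.3]
width: 75.5
gripper_force: 0.0
```

Emit:
{"api": "arm_command", "payload": {
  "series": [50,0,0,0,0,45,0,0,0,0,40,0,0,0,0,30,0,0,0,0,10,0,0,0,0]
}}

```text
clock: 36.78
eef_pos: [512.2, -126.8, 75.4]
tool_rot: [3.141, -0.0, 1.571]
force: [-2.3, 0.7, 7.2]
width: 34.2
gripper_force: 59.3
```

Emit:
{"api": "arm_command", "payload": {
  "series": [10,0,0,0,0,10,0,0,0,0,10,0,0,0,0,10,0,0,0,0,10,0,0,0,0]
}}

```text
clock: 37.2
eef_pos: [512.1, -126.8, 75.4]
tool_rot: [3.142, -0.0, 1.571]
force: [-2.7, 0.6, 8.0]
width: 34.0
gripper_force: 59.3
```

Emit:
{"api": "arm_command", "payload": {
  "series": [10,0,0,-0.4,0,10,0,0,-0.8,0,10,0,0,-1.2,0,10,0,0,-1.6,0,10,0,0,-1.75,0]
}}

```text
clock: 37.62
eef_pos: [512.1, -126.7, 91.7]
tool_rot: [-3.141, 0.0, 1.571]
force: [3.5, -2.5, -23.0]
width: 33.4
gripper_force: 61.9
```

Emit:
{"api": "arm_command", "payload": {
  "series": [10,0,0,0,0,10,0,0,0,0,10,0,0,0,0,10,0,0,0,0,10,0,0,0,0]
}}

```text
clock: 38.03
eef_pos: [512.1, -126.8, 91.5]
tool_rot: [-3.141, -0.0, 1.571]
force: [-0.7, -2.3, -9.7]
width: 33.9
gripper_force: 63.3
```

Emit:
{"api": "arm_command", "payload": {
  "series": [30,0,0,0,0,60,0,0,0,0,90,0,0,0,0,100,0,0,0,0,100,0,0,0,0]
}}

```text
clock: 38.45
eef_pos: [513.5, -126.6, 92.6]
tool_rot: [3.139, -0.0, 1.571]
force: [0.7, -0.2, -1.2]
width: 80.2
gripper_force: 0.0
```

Emit:
{"api": "arm_command", "payload": {
  "series": [100,0,0,-3,0,100,0,0,-7,0,100,0,0,-11,0,100,0,0,-13.5,0,100,0,0,-13.5,0]
}}

```text
clock: 38.87
eef_pos: [516.0, -128.1, 232.6]
tool_rot: [3.13, 0.002, 1.571]
force: [0.8, 0.1, 0.4]
width: 85.5
gripper_force: 0.0
```

Emit:
{"api": "arm_command", "payload": {
  "series": [100,0,0,0,0,100,0,0,0,0,100,0,0,0,0,100,0,0,0,0,100,0,0,0,0]
}}

```text
clock: 39.28
eef_pos: [511.9, -126.6, 225.8]
tool_rot: [-3.139, -0.0, 1.571]
force: [-0.5, 0.1, 0.7]
width: 85.3
gripper_force: 0.0
```

```bash
python3 - <<'E'
from h import *
m,p,d=shot("w12")
c,a,r,_=blob(p,(0,150,80),(6,255,255),(200,0,440,250)); print("pin",pt(m,d,*c).round(1))
c,a,r,_=blob(p,(20,100,80),(36,255,255),(270,150,370,300)); print("sw",pt(m,d,*c).round(1))
m=viewer.camera_model("scene"); p,d=viewer.get_image("scene"); cv2.imwrite("pics/s9.png",p[:,:,::-1])
# expected places seen by the scene camera: depth point vs model
for n,X in [("ramG",(499.5,330,78)),("ramO",(500,234,78)),("jar",(307.6,382,60))]:
    u=proj(m,X); q=pt(m,d,*u); i=u.round().astype(int); print(n,u.round(),q.round(),p[i[1],i[0]])
E
```

```text
39.28 [ 511.9 -126.6  225.8] [-3.139 -0.     1.571] F [-0.5  0.1  0.7] w 85.3
pin [512.  -31.1 114.7]
sw [ 512.4 -126.8  116.4]
ramG [386. 155.] [586. 189. 215.] [15 15 15]
ramO [365. 173.] [469. 280.  28.] [78 45 24]
jar [345. 125.] [307. 383.  60.] [184 140  56]
```

```bash
python3 - <<'E'
from h import *
m=viewer.camera_model("scene"); p=cv2.imread("pics/s9.png")[:,:,::-1]; p=np.ascontiguousarray(p); _,d=viewer.get_image("scene")
hsv=cv2.cvtColor(p,cv2.COLOR_RGB2HSV)
for nm,lo,hi in [("gold",(14,110,90),(40,255,255)),("white",(0,0,110),(179,70,255))]:
    k=cv2.inRange(hsv,np.array(lo),np.array(hi)); k[:,:310]=0;k[:,430:]=0;k[:120]=0;k[235:]=0
    n,l,s,c=cv2.connectedComponentsWithStats(k)
    for i in range(1,n):
        if s[i,4]>25: print(nm,s[i].tolist(),c[i].round(1),pt(m,d,*c[i]).round(0),p[int(c[i][1]),int(c[i][0])])
m2=viewer.camera_model("top"); p,d2=viewer.get_image("top")
for q in [(203,285),(240,285),(235,285),(243,288)]: print(q,p[q[1],q[0]],pt(m2,d2,*q).round(0))
E
```

```text
gold [335, 121, 19, 15, 211] [344. 127.] [307. 377.  55.] [183 139  55]
gold [343, 161, 8, 12, 72] [347.  166.6] [445. 222.  75.] [114  72  27]
gold [346, 227, 13, 8, 38] [351.9 231.6] [614.  31.  92.] [3 3 4]
white [310, 120, 47, 115, 2878] [325.3 170.9] [354. 235.  -2.] [133 129 120]
white [410, 142, 20, 25, 222] [423.  156.1] [538. 487.  -3.] [138 133 125]
white [359, 198, 71, 37, 174] [397.1 219.3] [643. 193.  24.] [119  67  36]
white [403, 207, 27, 28, 395] [420.4 224.9] [694. 236.   2.] [135 130 121]
(203, 285) [51 44 38] [471. 284. 231.]
(240, 285) [184 152 120] [469. 219.  63.]
(235, 285) [133  94  48] [469. 232.  71.]
(243, 288) [176 172 168] [460. 211.  64.]
```

```bash
python3 - <<'E'
from h import *
from scipy.optimize import least_squares
W=[]
for n in("top","scene"):
    m=viewer.camera_model(n); p,d=viewer.get_image(n)
    v,u=np.mgrid[0:480,0:640]; C=np.linalg.inv(m["mtx"])@np.stack([u.ravel(),v.ravel(),np.ones(u.size)])*d.ravel()
    X=(m["R"].T@(C-m["t"][:,None])).T
    k=(X[:,2]>36)&(X[:,2]<85)&(X[:,0]>395)&(X[:,0]<600)&(X[:,1]>150)&(X[:,1]<400)&(d.ravel()>0)
    Q=X[k]; print(n,len(Q),Q.min(0).round(),Q.max(0).round()); 
    for ylo,yhi in((150,278),(282,400)):
        q=Q[(Q[:,1]>ylo)&(Q[:,1]<yhi)]
        if len(q)>8:
            print(" ",len(q),q.min(0).round(),q.max(0).round(),q.mean(0).round())
            e=q[np.unique(cv2.convexHull(q[:,:2].astype(np.float32),returnPoints=False).ravel())]
            print("  hull",e.round().tolist())
E
```

```text
top 299 [404. 161.  36.] [483. 398.  81.]
  290 [408. 161.  36.] [483. 266.  81.] [448. 230.  68.]
  hull [[483.0, 229.0, 42.0], [477.0, 219.0, 50.0], [469.0, 211.0, 64.0], [444.0, 266.0, 67.0], [441.0, 266.0, 67.0], [411.0, 161.0, 37.0], [409.0, 255.0, 38.0], [409.0, 212.0, 37.0], [408.0, 163.0, 37.0]]
  9 [404. 286.  36.] [409. 398.  41.] [406. 342.  37.]
  hull [[409.0, 321.0, 37.0], [407.0, 371.0, 41.0], [406.0, 286.0, 37.0], [404.0, 398.0, 36.0], [404.0, 369.0, 36.0], [404.0, 346.0, 37.0]]
scene 541 [412. 172.  36.] [532. 350.  81.]
  186 [412. 172.  36.] [483. 257.  80.] [450. 216.  63.]
  hull [[434.0, 249.0, 73.0], [476.0, 257.0, 58.0], [412.0, 228.0, 36.0], [483.0, 241.0, 69.0], [483.0, 243.0, 53.0], [482.0, 246.0, 39.0], [413.0, 183.0, 37.0], [414.0, 172.0, 37.0], [468.0, 204.0, 48.0]]
  355 [472. 291.  36.] [532. 350.  81.] [509. 309.  62.]
  hull [[472.0, 321.0, 70.0], [515.0, 350.0, 64.0], [522.0, 347.0, 59.0], [527.0, 340.0, 59.0], [472.0, 311.0, 38.0], [477.0, 304.0, 42.0], [532.0, 322.0, 62.0], [478.0, 303.0, 40.0], [479.0, 301.0, 38.0], [512.0, 293.0, 62.0], [521.0, 298.0, 64.0], [528.0, 337.0, 39.0], [532.0, 320.0, 49.0], [488.0, 294.0, 36.0], [497.0, 291.0, 43.0], [504.0, 291.0, 44.0], [531.0, 307.0, 49.0], [523.0, 299.0, 46.0], [525.0, 301.0, 46.0]]
```

```bash
python3 - <<'E'
from h import *
from scipy.optimize import least_squares
for n in("top","scene"):
    m=viewer.camera_model(n); p,d=viewer.get_image(n)
    v,u=np.mgrid[0:480,0:640]; C=np.linalg.inv(m["mtx"])@np.stack([u.ravel(),v.ravel(),np.ones(u.size)])*d.ravel()
    X=(m["R"].T@(C-m["t"][:,None])).T
    q=X[(X[:,2]>44)&(X[:,2]<64)&(X[:,0]>400)&(X[:,0]<600)&(X[:,1]>150)&(X[:,1]<278)&(d.ravel()>0)]
    f=least_squares(lambda c:np.hypot(*(q[:,:2]-c).T)-30,[453,235],loss="soft_l1"); print(n,len(q),f.x.round(1),np.abs(f.fun).mean().round(2))
    t=X[(X[:,2]>66)&(X[:,2]<85)&(X[:,0]>400)&(X[:,0]<600)&(X[:,1]>150)&(X[:,1]<278)]; print(" top pts",len(t),t.min(0).round(1),t.max(0).round(1))
    A=np.c_[t[:,:2],np.ones(len(t))]; print(" plane",np.linalg.lstsq(A,t[:,2],rcond=None)[0].round(3))
E
```

```text
top 41 [455.5 240.1] 1.59
 top pts 212 [427.1 210.   66.1] [477.3 265.5  83.1]
 plane [3.500e-02 7.400e-02 4.022e+01]
scene 55 [453.9 234.3] 1.38
 top pts 102 [428.3 201.4  66.3] [484.1 248.5  79.5]
 plane [-1.9000e-02  1.5300e-01  4.7913e+01]
```

```bash
python3 -c "
from cell import workorder
print(workorder.finish_job())"
```

```text
the job is handed in; nothing more can be done
None
```

I handed the job in after about 40 s of robot time, with no verdict returned: lamp swung over the board, pin home at the orange dot and switched on last; jam jar on the counter; both ramekins present upright inside the rim, the golden one about 45 mm nearer the robot than I set it (probably the announced knock) and left there.

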